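# Sweep the stray bushings into the bench catch

### The arm

A 6-joint arm with a two-finger parallel gripper is mounted at the origin on a cart in front of the work surface, level with it; the furniture and walls round the work are solid. World frame = base frame: x ahead of the robot, y to its left, z up, the work surface at z = 0. Lengths are in m, angles in degrees, forces in N, time in s.
With the tool pointing down it reaches from about 0.35 to 0.975 m from the base axis. Payload 4.9 kg.
Tool frame: the origin (TCP) lies on the centre line of the jaws, within the pads' length; the fingertips stand 25 mm ahead of it and the grasp point (between the pads) lies 6 mm ahead of it (r.tips_ahead is the distance from the TCP to the fingertips, in m); z points along the fingers, y is the line along which they close (so a half turn about z gives the same grasp; the last joint's range is limited). The gripper opens to 85 mm and grips with 20 to 120 N. Pads are 22 mm wide; open, the fingers measure 114 mm over their backs; the gripper's body (76 mm by 85 mm) begins 54 mm behind the grasp point. The pads swing forward as they close: fully open they stand 13 mm farther back than shut.
Start: joints at [56.494, 3.019, 92.412, -0, 84.569, -6.818], TCP at [0.281, 0.558, 0.256] pointing down, gripper open.
Joint ranges: [-172.51, 172.51], [-57.92, 126.97], [3.15, 148.05], [-58.71, 238.71], [5.1, 150.11], [-179.66, 179.66]. Speed limits (degrees/s): [147.25, 147.25, 180, 180, 180, 180].

### API

Orientations are given as [roll, pitch, yaw] about the fixed x, y, z axes, in that order (R = Rz(yaw) Ry(pitch) Rx(roll)).
In Python, from cell import r gives the robot as it stands.
- The arm moves only by the shell command python3 -m handwheel 'ROWS' [FORCE]. ROWS is JSON, a list that holds one entry, the list of rows, each a list of 5 numbers: the finger opening in cm, from 0 to 8.54, then the shift along the world's x, y, z in cm, then the turn about the world's z in rad. In form: [[[claw, dx, dy, dz, roll], ...]]. A call has 1 to 20 rows; each row shifts and turns the commanded pose from where the row before left it; what a row does not reach is not made up. A row lasts 1/12 s, in which the tool goes at most 41.7 mm and 7.16 degrees, less where a joint would pass 70% of its speed; a pose out of reach is approached as far as the arm can. A call is refused whole if a number of a shift passes 4.17 or a number of a turn 0.125, either way. A call with a gripper value outside its range is refused whole. The fingers move at their own pace and stop on an object; FORCE is the grip in N (left out, the last holds). Time passes only in rows, so rows that do not move let the fingers close. It gives the time, the measured TCP pose, the force, the opening and the grip force at its end, in the units of the state.
- r.sense(): the state, without advancing time (a new reading comes with each control period).
- r.snapshot(name): name is "scene" or "top"; returns the picture (384x512x3 uint8, red, green, blue); there is no depth.
- r.camera_model(name): a dict with "vertical_fov" (degrees; the focal length in pixels is half the picture's height over the tangent of half this angle, whatever the lens; pixels are square), "cx", "cy" (the principal point, pixels), "k1" (the pictures are not rectified: a ray, as slopes to the right and down, at radius r is drawn at 1 + k1 r^2 times it, then the intrinsics apply), "pose" (4x4, takes a point from camera to world coordinates). Camera axes: x right, y up, looking along -z (the intrinsics and any distortion apply to the point x, -y, -z); pixel columns grow to the right and rows downward; lengths in m; the calibration is good to about 2 mm. A picture is of the moment at which its call begins. camera_model takes no time and is no camera call.
- r.finish_job(): hands the job in; it is judged then, once.
The state is a dict: "time_s": time; "joint_pos": joint angles; "joint_velocities": joint speeds; "joint_efforts": joint torques, N m; "eef_pos": TCP position; "tcp_rot": TCP orientation; "contact_force": force on the tool from outside, world axes, zero at the start; "wrist_torque": the same for the moment, N m; "finger_gap": finger opening in m; "grip_force": force on a finger pad.
Only numpy, scipy, OpenCV 4.12 (cv2) and the standard library are available. Lean on these libraries where they do the work, as an engineer would, in place of code of your own. Each camera call takes 0.05 s, during which the arm holds its last target. There are 200 camera calls.

### The job

Sweep the three loose turned bushings along the bench top into the three-sided wooden catch, so that each lies wholly inside, past the ends of its side strips. Push them with the fingertips or the outside of the fingers, without pinching, lifting or flicking them, and leave everything else on the bench where it is.

Things in the scene. Friction and masses are not known exactly. Their poses are not given: they have to be found in the camera images.
- catch: U-shaped catch of dark wood strips, fixed, no floor: parts slide in over the bench top. 150 mm (x) by 200 mm (y), strips 15 mm thick, 35 mm high. Origin: centre of its outline, on the bench. Its x points from the open mouth (plane x = -75 mm) inwards; inner faces: back strip x = +60 mm, side strips y = -85 and +85 mm. Mouth faces roughly to the robot's left (world +y)
- bushing_tall_center (a point): centre (half-way up) of the tall grey plain round bushing, 32 mm diameter, 28 mm high, standing on its flat end, loose, about 60 g
- bushing_small_center (a point): centre of the small cream-coloured round bushing, 28 mm diameter, 22 mm high, standing on its flat end, loose, about 80 g
- bushing_flat_center (a point): centre of the flat grey round bushing, 38 mm diameter, 16 mm high, standing on its flat end, loose, about 100 g
- bushing_tall: the tall bushing again; origin at the centre of its underside
- bushing_small: the small bushing again; origin at the centre of its underside
- bushing_flat: the flat bushing again; origin at the centre of its underside
- strip_right (a point): point on the front upper edge of the thin wooden strip, 6 mm high and 35 mm wide, that is fixed on the bench and runs straight along it behind the work; parts and fingertips catch on it. This point lies to the right, behind the catch
- strip_left (a point): another point on that same straight front edge of the strip, 500 mm further to the left
- black_tape: bystander: small roll of black tape lying flat, 58 mm diameter, 19 mm high, loose, among the bushings; origin centre of its underside
- brush: bystander: green oval dusting brush, 30 mm (its x) by 85 mm (its y), 22 mm high, loose; origin centre of its underside
- drilled_block: bystander: hardwood block with a row of drilled holes, 44 mm (its x) by 90 mm (its y), 26 mm high, loose, near the front edge of the bench; origin centre of its underside
- shears: bystander: pliers with red handles lying flat, 189 mm (its x) by 57 mm (its y), 21 mm high, loose, far back to the right; origin centre of its underside
- masking_tape: bystander: roll of cream masking tape lying flat, 94 mm diameter, 25 mm high, loose, at the back; origin centre of its underside
Mind the look-alikes: they are no part of the job. What is shaped like the bushing_tall but blue or yellow is not meant.

How it is judged (in metres and radians):
At the end, for the whole second after the job is handed in: all three bushings at rest on the bench wholly inside the catch: the rim of each past the mouth plane (the ends of the side strips), between the side strips and in front of the back strip; every bystander within 20 mm of where it stood (x of bushing_tall_center in the frame of catch between -0.059 and 0.06 m and y of bushing_tall_center in the frame of catch between -0.085 and 0.085 m and height (world z) of each of bushing_tall_center, bushing_small_center, bushing_flat_center below 0.025 m and linear speed of each of bushing_tall, bushing_small, bushing_flat below 0.02 m/s and x of bushing_small_center in the frame of catch between -0.061 and 0.06 m and y of bushing_small_center in the frame of catch between -0.085 and 0.085 m and x of bushing_flat_center in the frame of catch between -0.056 and 0.06 m and y of bushing_flat_center in the frame of catch between -0.085 and 0.085 m and distance of each of black_tape, brush, drilled_block, shears, masking_tape from where it was at the start of the episode below 0.02 m); the robot touches nothing.
It fails at once if a bushing is lifted off the bench (centre more than 45 mm above it) or falls off it (height (world z) of any of bushing_tall_center, bushing_small_center, bushing_flat_center above 0.045 m or height (world z) of any of bushing_tall_center, bushing_small_center, bushing_flat_center below -0.02 m).
It fails at once if a bushing is taken between the fingers (its centre within 18 mm of the grasp point) (distance between the grasp point and bushing_tall_center below 0.018 m or distance between the grasp point and bushing_small_center below 0.018 m or distance between the grasp point and bushing_flat_center below 0.018 m).
It fails at once if a bushing is flicked (faster than 0.7 m/s) (linear speed of any of bushing_tall, bushing_small, bushing_flat above 0.7 m/s).
It fails at once if a bystander is moved more than 20 mm (distance of any of black_tape, brush, drilled_block, shears, masking_tape from where it was at the start of the episode above 0.02 m).
It also fails if it takes over 72 s, if anything falls off the work surface, if the arm or the gripper's body presses on something with over 40 N, if the wrist force passes 120 N, or if a joint passes its speed limit or range.

## Working session

There is one attempt and no reset: what is moved stays moved. The work goes in short steps, Python scripts to look and compute and a shell command to move; the robot and the scene stay as the last step left them, time stands still between calls to the robot, and variables do not carry over. Pictures are saved under pics/ and viewed, at most 10 in all, crops included, and the job is handed in when it is done.

```bash
mkdir -p pics
cat > h.py <<'E'
import numpy as np, cv2
from cell import r
def pix2w(cam,u,v,z=0):
    m=r.camera_model(cam);f=192/np.tan(np.radians(m['vertical_fov'])/2)
    d=np.array([(u-m['cx'])/f,(v-m['cy'])/f]);s=d.copy()
    for _ in range(30): s=d/(1+m['k1']*(s@s))
    T=np.array(m['pose']);w=T[:3,:3]@np.array([s[0],-s[1],-1]);o=T[:3,3]
    return (o+w*(z-o[2])/w[2])
def w2pix(cam,p):
    m=r.camera_model(cam);f=192/np.tan(np.radians(m['vertical_fov'])/2)
    T=np.array(m['pose']);q=T[:3,:3].T@(np.array(p)-T[:3,3]);s=np.array([q[0],-q[1]])/-q[2]
    s=s*(1+m['k1']*(s@s));return s*f+[m['cx'],m['cy']]
def snap(cam,name,crop=None,k=1):
    im=r.snapshot(cam)[:,:,::-1]
    if crop: a,b,c,d=crop; im=im[b:d,a:c]
    cv2.imwrite('pics/'+name,cv2.resize(im,None,fx=k,fy=k,interpolation=cv2.INTER_CUBIC))
E
python3 -c "
from h import *
snap('top','t0.png',k=1.56);snap('scene','s0.png',k=1.56)
for c in('top','scene'):print(r.camera_model(c))
print(r.sense())"
```

```text
{'vertical_fov': 50.47105159615217, 'cx': 258.1472567256639, 'cy': 184.36864834411344, 'k1': -0.07049514376690381, 'pose': array([[-0.00962694,  0.98682709, -0.16149184,  0.31794398],
       [-0.99973186, -0.01289984, -0.01923041,  0.15453103],
       [-0.02106031,  0.16126341,  0.98668667,  1.34123326],
       [ 0.        ,  0.        ,  0.        ,  1.        ]])}
{'vertical_fov': 44.536880153711145, 'cx': 250.86458207805563, 'cy': 191.55478516354253, 'k1': 0.018880018309000605, 'pose': array([[-0.60433558,  0.37793663, -0.70138606, -0.41459381],
       [-0.79664381, -0.27370172,  0.53893043,  0.89104509],
       [ 0.01171098,  0.8844497 ,  0.46648856,  0.67178898],
       [ 0.        ,  0.        ,  0.        ,  1.        ]])}
{'time_s': 0.1, 'joint_pos': array([ 5.64960141e+01,  3.05425641e+00,  9.24837091e+01, -1.46681456e-05,
        8.45680283e+01, -6.81882781e+00]), 'joint_velocities': array([ 0.09558926, -0.15735551, -0.13594481, -0.10410889,  0.03915569,
        0.13807716]), 'joint_efforts': array([ 5.80324395e-04, -3.94903064e+01, -3.71361423e+01, -1.23766440e-04,
        3.95740033e-03,  9.43519098e-06]), 'eef_pos': array([0.280402  , 0.55799858, 0.25518284]), 'tcp_rot': array([-1.79894754e+02, -1.25701662e-02,  1.53314832e+02]), 'contact_force': array([-0.66881381, -0.31302279, -0.26571329]), 'wrist_torque': array([-0.00998271,  0.05742952,  0.0019069 ]), 'grip_force': 0.0, 'finger_gap': 0.0849520765574428}
```

View pics/t0.png

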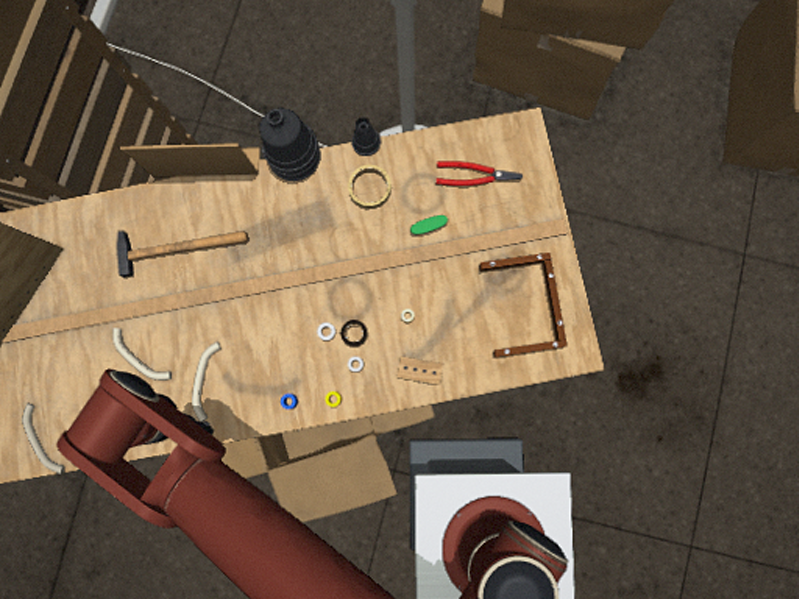

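View pics/s0.png

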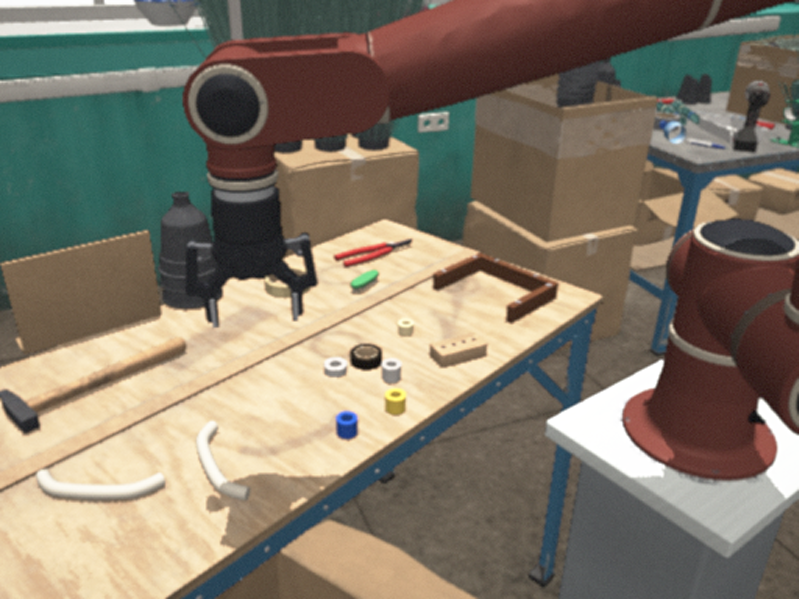

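Top view (1.56× pixels): flat grey ring (326,331), black tape (353,333), tall grey (355,364), small cream (407,316), drilled block (420,370), catch at (480–565, 255–355). Candidates for "tall": blue (289,401), yellow (334,399) and grey (355,364). By colour it is the grey one, which the scene view shows as tall at (391,370). I'll check this in a close crop.

```bash
python3 -c "
from h import *
snap('top','t1.png',crop=(190,130,375,265),k=4.3)"
```

```text
(no output)
```

View pics/t1.png

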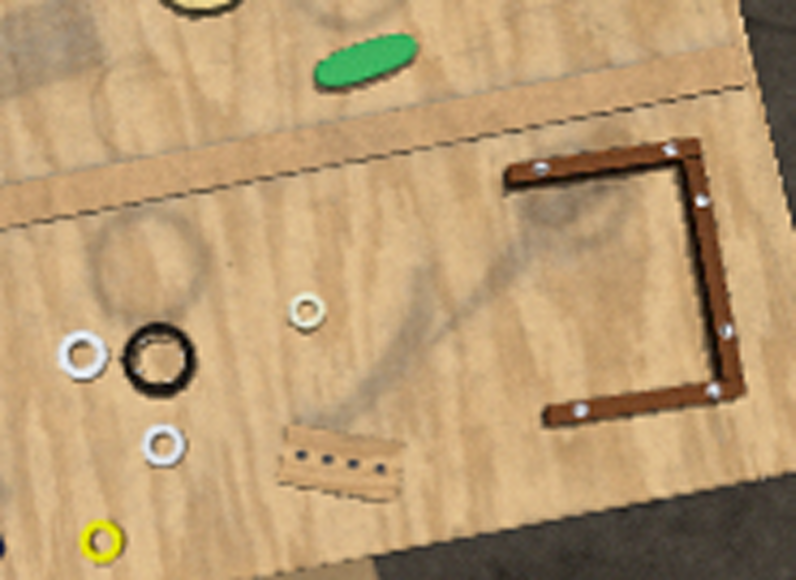

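```bash
cat > m.py <<'E'
from h import *
P=dict(flat=(82,356,.016),tape=(160,360,.019),tall=(163,446,.028),small=(307,312,.022),b1=(287,426,.026),b2=(404,442,.026),b3=(396,498,.026),b4=(279,484,.026),
cBR=(700,140,.035),cFR=(745,391,.035),cBLo=(503,168,.035),cBLi=(508,187,.035),cFLi=(544,408,.035),cFLo=(547,426,.035),stripL=(0,230,.006),stripR=(745,88,.006),yel=(101,541,.028),tapeL=(124,360,.01),tapeR=(196,360,.01))
for k,(a,b,z) in P.items():print(k,(pix2w('top',a/4.3+190-.4,b/4.3+130-.4,z)*1000).round(0))
E
python3 m.py
```

```text
flat [444. 343.  16.]
tape [440. 283.  19.]
tall [375. 280.  28.]
small [475. 172.  22.]
b1 [389. 187.  26.]
b2 [376. 100.  26.]
b3 [335. 107.  26.]
b4 [346. 194.  26.]
cBR [ 601. -130.   35.]
cFR [ 410. -154.   35.]
cBLo [582.  21.  35.]
cBLi [567.  18.  35.]
cFLi [399.  -4.  35.]
cFLo [386.  -6.  35.]
stripL [544. 410.   6.]
stripR [ 649. -173.    6.]
yel [305. 326.  28.]
tapeL [441. 312.  10.]
tapeR [441. 257.  10.]
```

Measured positions (mm):
- **Catch:** centre about (495,-67), axis about (0.14,-0.99). The outline measures about 151 × 192, against 150 × 200 given.
- **Bushings:** small (475,172), flat (444,343), tall (375,280).
- **Bystanders:** black tape (440,283), with a measured diameter of about 57 against 58 given. The block spans x 335–389, y 100–194.

Plan: set a 14 mm finger gap so each bushing nests against both fingers, and push along the tool's x. Small goes first.

```bash
python3 -m handwheel '[[[1.4,1.55,-2.75,0,-0.08],[1.4,1.55,-2.75,0,-0.08],[1.4,1.55,-2.75,0,-0.08],[1.4,1.55,-2.75,0,-0.08],[1.4,1.55,-2.75,0,-0.08],[1.4,1.55,-2.75,0,-0.08],[1.4,1.55,-2.75,0,-0.08],[1.4,1.55,-2.75,0,-0.08],[1.4,1.55,-2.75,0,-0.08],[1.4,1.55,-2.75,0,-0.08],[1.4,1.55,-2.75,0,-0.08],[1.4,1.55,-2.75,0,-0.08],[1.4,0,0,-3,0],[1.4,0,0,-3,0],[1.4,0,0,-3,0],[1.4,0,0,-3,0],[1.4,0,0,0,0],[1.4,0,0,0,0]]]' 20; python3 -c "from h import *;print(r.tips_ahead)"
```

```text
time_s: 1.65
eef_pos: [0.4652, 0.2279, 0.1345]
tcp_rot: [-179.7, 0.0, 98.3]
contact_force: [-0.4, 0.2, 0.2]
finger_gap: 0.0137
grip_force: 0.0
0.025
```

```bash
python3 -m handwheel '[[[1.4,0,0,-2,0],[1.4,0,0,-2,0],[1.4,0,0,-2,0],[1.4,0,0,-2,0],[1.4,0,0,-1.2,0],[1.4,0,0,-1,0],[1.4,0,0,0,0],[1.4,0,0,0,0]]]'; python3 -c "
from h import *
a=cv2.resize(r.snapshot('top')[130:265,190:375,::-1],(800,584));cv2.imwrite('pics/t2.png',a)
b=cv2.resize(r.snapshot('scene')[130:290,180:380,::-1],(750,600));cv2.imwrite('pics/s2.png',b)"
```

```text
time_s: 2.32
eef_pos: [0.4674, 0.2287, 0.0352]
tcp_rot: [179.9, -0.0, 98.3]
contact_force: [0.1, 0.4, 0.5]
finger_gap: 0.0136
grip_force: 0.0
```

View pics/s2.png

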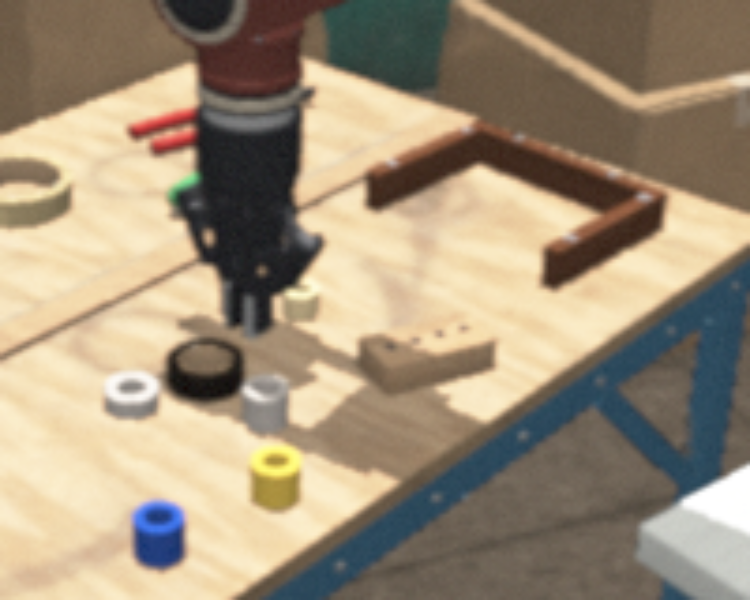

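The fingertips at (250,320) stand just behind the cream bushing at (300,303), clear of the tape at (205,368). Pushing now.

```bash
python3 -m handwheel '[[[1.4,0,0,-0.4,0],[1.4,0.07,-0.5,0,0],[1.4,0.14,-1,0,0],[1.4,0.14,-1,0,0],[1.4,0.14,-1,0,0],[1.4,0.14,-1,0,0],[1.4,0.14,-1,0,0],[1.4,0.14,-1,0,0],[1.4,0.14,-1,0,0],[1.4,0.14,-1,0,0],[1.4,0.14,-1,0,0],[1.4,0.14,-1,0,0],[1.4,0.14,-1,0,0],[1.4,0.14,-1,0,0],[1.4,0.14,-1,0,0],[1.4,0.14,-1,0,0],[1.4,0.14,-1,0,0]]]'
python3 -m handwheel '[[[1.4,0.14,-1,0,0],[1.4,0.14,-1,0,0],[1.4,0.14,-1,0,0],[1.4,0.14,-1,0,0],[1.4,0.14,-1,0,0],[1.4,0.14,-1,0,0],[1.4,0.14,-1,0,0],[1.4,0.14,-1,0,0],[1.4,0.14,-1,0,0],[1.4,0.14,-1,0,0],[1.4,0.14,-1,0,0],[1.4,0.14,-1,0,0],[1.4,0.14,-1,0,0],[1.4,0.1,-0.6,0,0],[1.4,0,-0.3,0,0],[1.4,0,0,0,0]]]'; python3 -c "
from h import *
cv2.imwrite('pics/t3.png',cv2.resize(r.snapshot('scene')[130:290,180:380,::-1],(750,600)))"
```

```text
time_s: 3.83
eef_pos: [0.4885, 0.0724, 0.0303]
tcp_rot: [-180.0, -0.0, 98.3]
contact_force: [-0.4, 0.9, -0.2]
finger_gap: 0.0139
grip_force: 0.4
time_s: 5.17
eef_pos: [0.5076, -0.0663, 0.0302]
tcp_rot: [-180.0, 0.0, 98.3]
contact_force: [0.1, -0.3, -0.3]
finger_gap: 0.0138
grip_force: 0.0
```

View pics/t3.png

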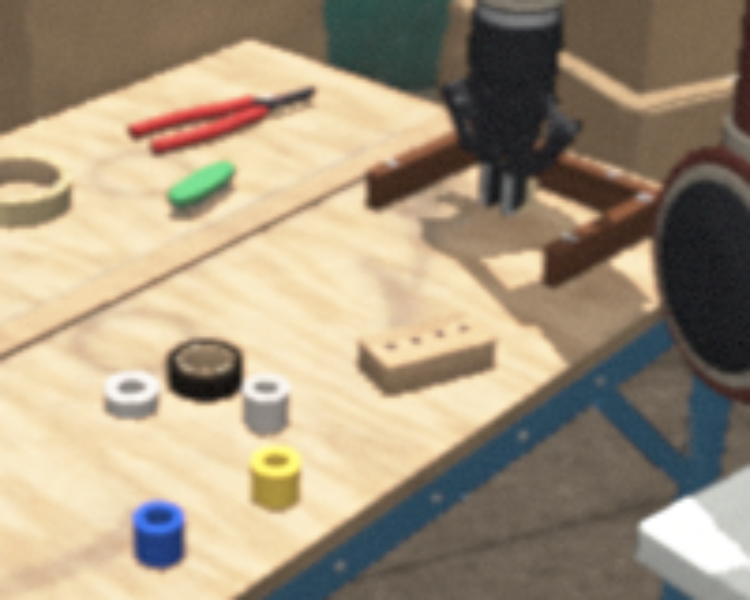

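The small bushing is out of sight ahead of the fingers, inside the catch. Other objects are undisturbed: tape (205,368), tall (265,405), flat (131,395). Next I retreat and go behind the tall one.

```bash
python3 -m handwheel '[[[1.2,0,1.5,0,0],[1.2,0,1.5,0,0],[1.2,0,0,3.3,0],[1.2,0,0,3.3,0],[1.2,0,0,3.3,0],[1.2,-1.1,3.05,0,-0.012],[1.2,-1.1,3.05,0,-0.012],[1.2,-1.1,3.05,0,-0.012],[1.2,-1.1,3.05,0,-0.012],[1.2,-1.1,3.05,0,-0.012],[1.2,-1.1,3.05,0,-0.012],[1.2,-1.1,3.05,0,-0.012],[1.2,-1.1,3.05,0,-0.012],[1.2,-1.1,3.05,0,-0.012],[1.2,-1.1,3.05,0,-0.012],[1.2,-1.1,3.05,0,-0.012],[1.2,-1.1,3.05,0,-0.012],[1.2,0,0,0,0],[1.2,0,0,0,0]]]'; python3 -c "
from h import *
cv2.imwrite('pics/t4.png',cv2.resize(r.snapshot('top')[130:265,190:375,::-1],(800,584)))"
```

```text
time_s: 6.8
eef_pos: [0.3745, 0.3317, 0.1292]
tcp_rot: [-180.0, 0.0, 90.3]
contact_force: [-0.8, -0.3, -0.5]
finger_gap: 0.0119
grip_force: 0.0
```

View pics/t4.png

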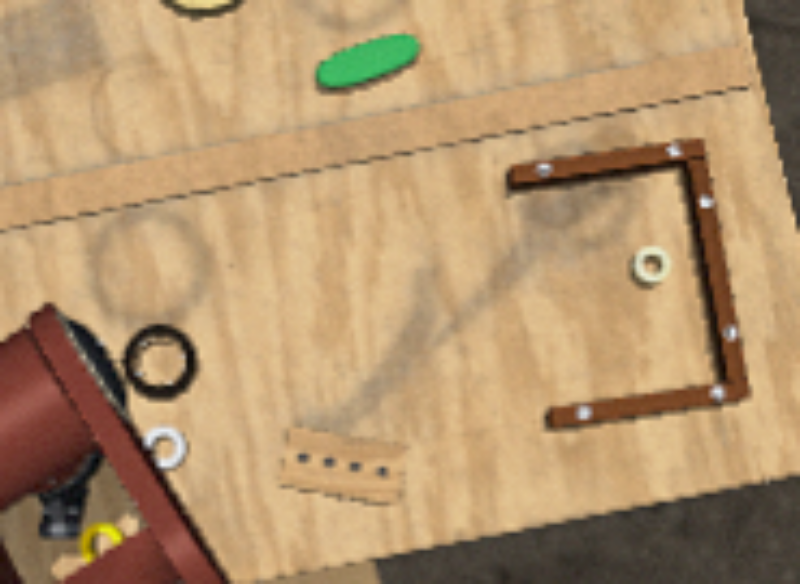

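The small bushing is in the catch at (651,266), and the tall one at (165,447) is ready. Now I descend and push the tall one along -y to y≈222, so it can pass between the tape and the block.

```bash
python3 -m handwheel '[[[1.2,0,0,-3,0],[1.2,0,0,-3,0],[1.2,0,0,-2,0],[1.2,0,0,-1.9,0],[1.2,0,-0.6,0,0],[1.2,0,-0.8,0,0],[1.2,0,-0.8,0,0],[1.2,0,-0.8,0,0],[1.2,0,-0.8,0,0],[1.2,0,-0.8,0,0],[1.2,0,-0.8,0,0],[1.2,0,-0.8,0,0],[1.2,0,-0.8,0,0],[1.2,0,-0.8,0,0],[1.2,0,-0.6,0,0],[1.2,0,0,0,0]]]'
python3 -m handwheel '[[[1.2,0,1.5,0,0],[1.2,0,1,1,0],[1.2,0,0,3,0],[1.2,0,0,3,0],[1.0,-1,0,0.5,0.12],[1.0,-1,0,0,0.12],[1.0,-1,-0.5,0,0.12],[1.0,-1,-0.5,0,0.12],[1.0,-1,-0.5,0,0.12],[1.0,0,-0.5,0,0.12],[1.0,0,-0.5,0,0.12],[1.0,0,-0.5,0,0.12],[1.0,0,-0.5,0,0.12],[1.0,0,-0.5,0,0.12],[1.0,0,-0.5,0,0.12],[1.0,0,-0.6,0,0.12],[1.0,0,0,0,0.125],[1.0,0,0,0,0],[1.0,0,0,0,0]]]'; python3 -c "
from h import *
cv2.imwrite('pics/t5.png',cv2.resize(r.snapshot('top')[130:265,190:375,::-1],(800,584)))
cv2.imwrite('pics/s5.png',cv2.resize(r.snapshot('scene')[130:290,180:380,::-1],(750,600)))"
```

```text
time_s: 8.18
eef_pos: [0.3754, 0.2453, 0.0301]
tcp_rot: [-180.0, 0.0, 90.0]
contact_force: [0.3, 0.1, 0.7]
finger_gap: 0.0117
grip_force: 0.0
time_s: 9.77
eef_pos: [0.3257, 0.2208, 0.1059]
tcp_rot: [180.0, 0.0, 179.6]
contact_force: [0.1, -0.2, 0.1]
finger_gap: 0.0101
grip_force: 0.0
```

View pics/s5.png

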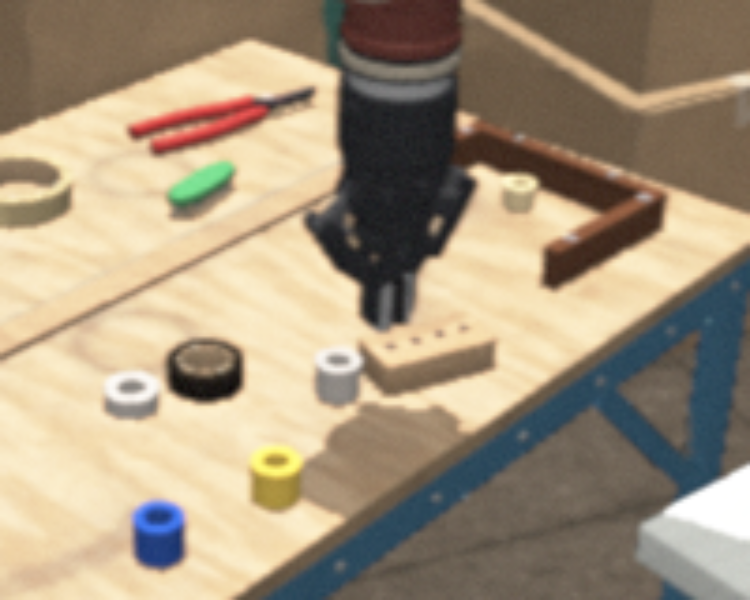

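The tall bushing's top face is at (338,357) in this view, between the tape at (205,368) and the block at (427,358). I'll compute its position.

```bash
python3 -c "
from h import *
f=lambda a,b,z:(pix2w('scene',180+a/3.75-.4,130+b/3.75-.4,z)*1000).round(0)
print('tall',f(338,359,.028),'tape',f(205,353,.019),'small',f(520,186,.022),'flat',f(131,384,.016),'blockcorner near-left',f(388,366,.026),f(359,342,.026))"
```

```text
tall [375. 221.  28.] tape [448. 282.  19.] small [505. -81.  22.] flat [449. 344.  16.] blockcorner near-left [350. 197.  26.] [386. 193.  26.]
```

```bash
python3 -m handwheel '[[[1.0,0,0.25,-3,0],[1.0,0,0,-3,0],[1.0,0,0,-1.6,0],[1.0,0.5,0,0,0],[1.0,0.8,0,0,0],[1.0,0.8,0,0,0],[1.0,0.8,0,0,0],[1.0,0.9,0,0,0],[1.0,0.9,0,0,0],[1.0,0.9,0,0,0],[1.0,0.9,0,0,0],[1.0,0.9,-0.1,0,0],[1.0,0.9,-0.1,0,0],[1.0,0.9,-0.1,0,0],[1.0,0.9,0,0,0],[1.0,0.9,0,0,0],[1.0,0.9,0,0,0],[1.0,0.9,0,0,0],[1.0,0.9,0,0,0],[1.0,0.9,0,0,0]]]'
python3 -m handwheel '[[[1.2,0.7,0,0,0],[1.2,0.5,0,0,0],[1.2,0,0,0,0],[1.2,-1.5,0,0,0],[1.2,-1,0,1,0],[1.2,0,0,3,0],[1.2,0,0,3,0],[1.2,0,1,3,-0.12],[1.2,0,1,0,-0.12],[1.2,0.5,1,0,-0.12],[1.2,0.7,0.7,0,-0.12],[1.2,0.7,0.7,0,-0.12],[1.2,0.7,0,0,-0.12],[1.2,0.7,0,0,-0.12],[1.2,0.7,0,0,-0.12],[1.2,0,0,0,-0.12],[1.2,0,0,0,-0.12],[1.2,0,0,0,-0.12],[1.2,0,0,0,-0.12],[1.2,0,0,0,0]]]'; python3 -c "
from h import *
cv2.imwrite('pics/t6.png',cv2.resize(r.snapshot('top')[130:265,190:375,::-1],(800,584)))
cv2.imwrite('pics/s6.png',cv2.resize(r.snapshot('scene')[130:290,180:380,::-1],(750,600)))"
```

```text
time_s: 11.53
eef_pos: [0.4725, 0.2199, 0.0292]
tcp_rot: [-180.0, -0.0, 179.7]
contact_force: [-0.6, 0.8, 0.4]
finger_gap: 0.0101
grip_force: 0.2
time_s: 13.2
eef_pos: [0.4982, 0.2639, 0.1291]
tcp_rot: [-180.0, 0.0, 97.1]
contact_force: [0.6, -0.5, -0.0]
finger_gap: 0.012
grip_force: 0.0
```

View pics/s6.png

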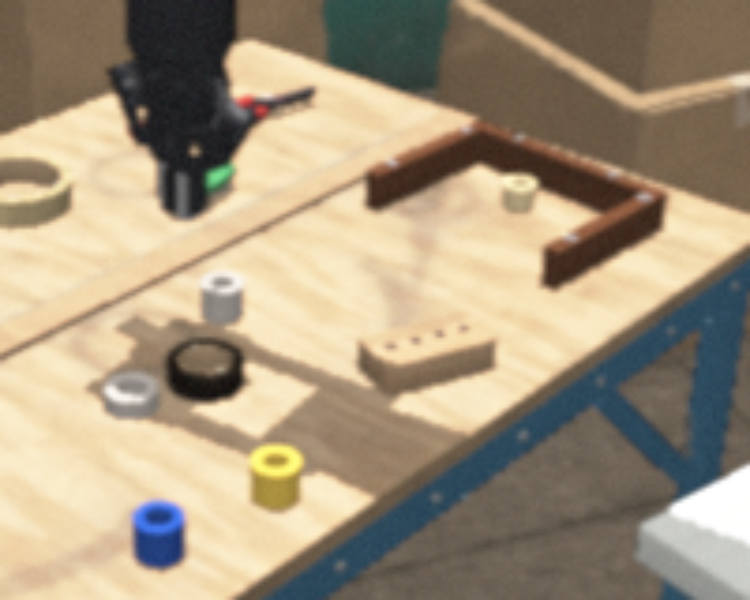

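Tall now stands free at (222,284), past the tape at (205,368). The block and tape look unmoved.

```bash
python3 -c "
from h import *
f=lambda a,b,z:(pix2w('scene',180+a/3.75-.4,130+b/3.75-.4,z)*1000).round(0)
print('tall',f(222,285,.028),'tape',f(205,353,.019))"
```

```text
tall [506. 225.  28.] tape [448. 282.  19.]
```

```bash
python3 -m handwheel '[[[1.2,0.4,0.2,-3,0],[1.2,0,0,-3,0],[1.2,0,0,-2,0],[1.2,0,0,-1.9,0],[1.2,0.05,-0.5,0,0],[1.2,0.1,-0.9,0,0],[1.2,0.1,-1,0,0],[1.2,0.1,-1,0,0],[1.2,0.1,-1,0,0],[1.2,0.1,-1,0,0],[1.2,0.1,-1,0,0],[1.2,0.1,-1,0,0],[1.2,0.1,-1,0,0],[1.2,0.1,-1,0,0],[1.2,0.1,-1,0,0],[1.2,0.1,-1,0,0],[1.2,0.1,-1,0,0],[1.2,0.1,-1,0,0],[1.2,0.1,-1,0,0],[1.2,0.1,-1,0,0]]]'
python3 -m handwheel '[[[1.2,0.1,-1,0,0],[1.2,0.1,-1,0,0],[1.2,0.1,-1,0,0],[1.2,0.1,-1,0,0],[1.2,0.1,-1,0,0],[1.2,0.1,-1,0,0],[1.2,0.1,-1,0,0],[1.2,0.1,-1,0,0],[1.2,0.1,-1,0,0],[1.2,0.1,-1,0,0],[1.2,0.1,-1,0,0],[1.2,0.1,-1,0,0],[1.2,0.1,-0.7,0,0],[1.2,0,-0.3,0,0],[1.2,0,0,0,0],[1.2,0,1.5,0,0],[1.2,0,1,1,0],[1.2,0,0,3,0],[1.2,0,0,3,0],[1.2,0,0,3,0]]]'
```

```text
time_s: 14.97
eef_pos: [0.5181, 0.1109, 0.0303]
tcp_rot: [-180.0, 0.0, 97.2]
contact_force: [-0.1, 0.4, 0.1]
finger_gap: 0.0122
grip_force: 0.2
time_s: 16.63
eef_pos: [0.5305, 0.0079, 0.1317]
tcp_rot: [-179.9, -0.0, 97.3]
contact_force: [0.7, -0.4, 0.8]
finger_gap: 0.0118
grip_force: 0.0
```

```bash
python3 -m handwheel '[[[1.4,-1,2.41,0,0.103],[1.4,-1,2.41,0,0.103],[1.4,-1,2.41,0,0.103],[1.4,-1,2.41,0,0.103],[1.4,-1,2.41,0,0.103],[1.4,-1,2.41,0,0.103],[1.4,-1,2.41,0,0.103],[1.4,-1,2.41,0,0.103],[1.4,-1,2.41,0,0.103],[1.4,-1,2.41,0,0.103],[1.4,-1,2.41,0,0.103],[1.4,-1,2.41,0,0.103],[1.4,-1,2.41,0,0.103],[1.4,-1,2.41,0,0.103],[1.4,0,0,0,0],[1.4,0,0,0,0]]]'; python3 -c "
from h import *
a=cv2.resize(r.snapshot('top')[150:250,200:375,::-1],(700,400));b=cv2.resize(r.snapshot('scene')[170:250,190:380,::-1],(475,200))
c=np.zeros((600,700,3),np.uint8);c[:400]=a;c[400:,:475]=b;cv2.imwrite('pics/c7.png',c)"
```

```text
time_s: 17.97
eef_pos: [0.3902, 0.3455, 0.1309]
tcp_rot: [-180.0, 0.0, 180.0]
contact_force: [0.7, 0.9, -0.0]
finger_gap: 0.0142
grip_force: 0.0
```

View pics/c7.png

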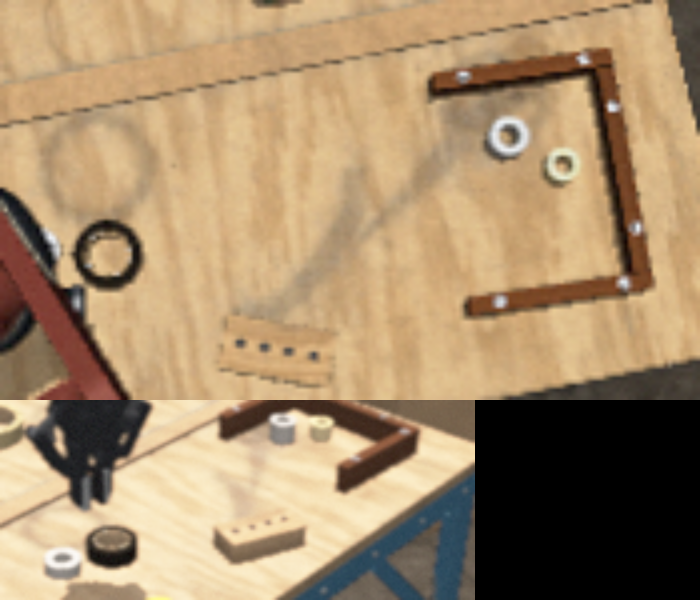

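Tall (508,137) and small (562,165) lie well inside the catch. Flat (62,560 in the lower inset) is still left of the tape. I push it along +x to x≈518, then turn.

```bash
python3 -m handwheel '[[[1.4,0,0,-3,0],[1.4,0,0,-3,0],[1.4,0,0,-2.2,0],[1.4,0,0,-1.9,0],[1.4,0.5,0,0,0],[1.4,0.8,0,0,0],[1.4,0.8,0,0,0],[1.4,0.8,0,0,0],[1.4,0.8,0,0,0],[1.4,0.8,0,0,0],[1.4,0.8,0,0,0],[1.4,0.8,0,0,0],[1.4,0.8,0,0,0],[1.4,0.8,0,0,0],[1.4,0.8,0,0,0],[1.4,0.8,0,0,0],[1.4,0.8,0,0,0],[1.4,0.3,0,0,0],[1.4,0,0,0,0]]]'
python3 -m handwheel '[[[1.4,-1.5,0,0,0],[1.4,-1,0,1,0],[1.4,0,0,3,0],[1.4,0,0,3,0],[1.4,0,0.9,3,-0.125],[1.4,0,0.9,0,-0.125],[1.4,0.4,0.9,0,-0.125],[1.4,0.4,0.9,0,-0.125],[1.4,0.4,0.9,0,-0.125],[1.4,0.5,0.5,0,-0.125],[1.4,0.5,0,0,-0.125],[1.4,0.5,0,0,-0.125],[1.4,0.5,0,0,-0.125],[1.4,0.5,0,0,-0.125],[1.4,0.5,0,0,-0.125],[1.4,0.5,0,0,-0.125],[1.4,0.5,0,0,0],[1.4,0.5,0,0,0],[1.4,0,0,0,0]]]'; python3 -c "
from h import *
b=cv2.resize(r.snapshot('scene')[170:250,190:380,::-1],(760,320));cv2.imwrite('pics/c8.png',b)"
```

```text
time_s: 19.65
eef_pos: [0.4961, 0.3443, 0.0294]
tcp_rot: [180.0, 0.0, 179.8]
contact_force: [-1.3, 0.7, -0.1]
finger_gap: 0.0143
grip_force: 0.0
time_s: 21.23
eef_pos: [0.5278, 0.3942, 0.1293]
tcp_rot: [180.0, 0.0, 94.0]
contact_force: [-0.2, -0.4, 0.3]
finger_gap: 0.0137
grip_force: 0.0
```

View pics/c8.png

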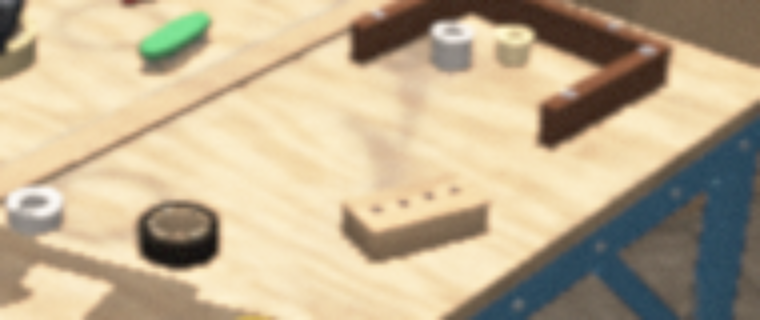

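Flat's top is at (35,206), beyond the tape at (178,235) and in front of the strip. I'll check its coordinates before the final push.

```bash
python3 -c "
from h import *
f=lambda a,b,z:(pix2w('scene',190+a/4-.4,170+b/4-.4,z)*1000).round(0)
print('flat',f(35,204,.016),'tape',f(178,221,.019),'strip',f(0,186,.006),f(350,29,.006),'tall',f(452,32,.028))"
```

```text
flat [521. 348.  16.] tape [443. 286.  19.] strip [570. 347.   6.] [618.  -9.   6.] tall [533. -40.  28.]
```

```bash
python3 -m handwheel '[[[1.2,-0.8,-0.5,0,-0.07],[1.2,0,0,-3,0],[1.2,0,0,-3,0],[1.2,0,0,-2.2,0],[1.2,0,0,-1.7,0],[1.2,0,-0.5,0,0],[1.2,0,-0.8,0,0],[1.2,0,-0.9,0,0],[1.2,0,-0.9,0,0],[1.2,0,-0.9,0,0],[1.2,0,-0.9,0,0],[1.2,0,-0.9,0,0],[1.2,0,-0.9,0,0],[1.2,0,-0.9,0,0],[1.2,0,-0.9,0,0],[1.2,0,-0.9,0,0],[1.2,0,-0.9,0,0],[1.2,-0.05,-0.9,0,-0.02],[1.2,-0.1,-0.9,0,-0.02],[1.2,-0.1,-0.9,0,-0.02]]]'
python3 -m handwheel '[[[1.2,-0.15,-0.9,0,-0.02],[1.2,-0.15,-0.9,0,-0.02],[1.2,-0.2,-1,0,-0.02],[1.2,-0.2,-1,0,-0.02],[1.2,-0.2,-1,0,-0.02],[1.2,-0.2,-1,0,-0.02],[1.2,-0.2,-1,0,-0.02],[1.2,-0.2,-1,0,0],[1.2,-0.2,-1,0,0],[1.2,-0.2,-1,0,0],[1.2,-0.2,-1,0,0]]]'; python3 -c "
from h import *
a=cv2.resize(r.snapshot('top')[150:250,200:375,::-1],(700,400));b=cv2.resize(r.snapshot('scene')[170:250,190:380,::-1],(475,200))
c=np.zeros((600,700,3),np.uint8);c[:400]=a;c[400:,:475]=b;cv2.imwrite('pics/c9.png',c)"
```

```text
time_s: 22.95
eef_pos: [0.5165, 0.2584, 0.0303]
tcp_rot: [-180.0, 0.0, 86.3]
contact_force: [0.8, 1.3, 0.7]
finger_gap: 0.0123
grip_force: 0.4
time_s: 23.87
eef_pos: [0.4953, 0.1503, 0.0303]
tcp_rot: [-180.0, 0.0, 78.4]
contact_force: [0.3, -0.1, -0.6]
finger_gap: 0.012
grip_force: 0.3
```

View pics/c9.png

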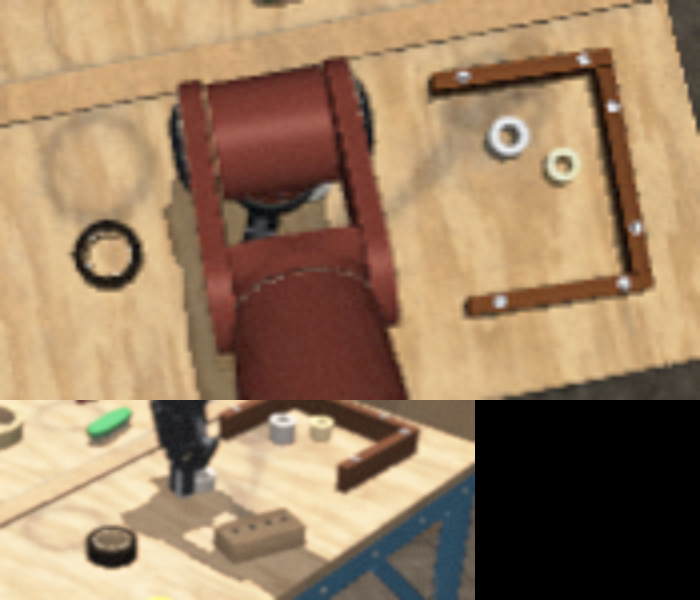

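Flat is still nested ahead of the fingers (203,480 in the inset), with its path clear to the catch mouth. That was picture 11, one over the limit of 10, so from here I'll check with image code only.

```bash
python3 -m handwheel '[[[1.2,-0.2,-1,0,0],[1.2,-0.2,-1,0,0],[1.2,-0.2,-1,0,0],[1.2,-0.2,-1,0,0],[1.2,-0.2,-1,0,0],[1.2,-0.2,-1,0,0],[1.2,-0.2,-1,0,0],[1.2,-0.2,-1,0,0],[1.2,-0.2,-1,0,0],[1.2,-0.2,-1,0,0],[1.2,-0.2,-1,0,0],[1.2,-0.2,-1,0,0],[1.2,-0.2,-1,0,0],[1.2,-0.2,-1,0,0],[1.2,-0.2,-1,0,0],[1.2,-0.2,-1,0,0],[1.2,0,-0.5,0,0],[1.2,0,0,0,0]]]'
python3 -m handwheel '[[[1.2,0.2,1.5,0,0],[1.2,0.2,1,1,0],[1.2,0,0,3,0],[1.2,0,0,3,0],[1.2,0,0,3,0],[1.2,0,3.5,0,0],[1.2,0,3.5,0,0],[1.2,0,3.5,0,0],[1.2,0,3.5,0,0],[1.2,0,3.5,0,0],[1.2,0,3.5,0,0],[1.2,0,3.5,0,0],[1.2,0,3.5,0,0],[1.2,0,3.5,0,0],[1.2,0,3.5,0,0],[1.2,0,0,0,0]]]'
python3 - <<'E'
from h import *
im=r.snapshot('top').astype(int); s=im.max(2)-im.min(2)
m=((im.min(2)>150)&(s<60)).astype(np.uint8)
n,l,st,c=cv2.connectedComponentsWithStats(m,connectivity=8)
o=np.array([495,-67]);ex=np.array([.15,-.989]);ey=np.array([.989,.15])
for i in range(1,n):
    if st[i,4]>=8 and 290<c[i][0]<380 and 150<c[i][1]<240:
        w=pix2w('top',*c[i],.02)[:2]*1000;print(st[i],c[i].round(1),w.round(0),'catch',((w-o)@ex).round(0),((w-o)@ey).round(0))
# dark-ring tape
roi=im[195:230,205:250];d=np.argwhere(roi.max(2)<60);print('tape px',(d.mean(0)[::-1]+[205,195]).round(1),len(d))
E
```

```text
time_s: 25.47
eef_pos: [0.4637, -0.0148, 0.0304]
tcp_rot: [180.0, 0.0, 78.3]
contact_force: [-0.1, -0.2, 0.4]
finger_gap: 0.0123
grip_force: 0.0
time_s: 26.8
eef_pos: [0.4669, 0.3671, 0.1316]
tcp_rot: [180.0, -0.2, 78.8]
contact_force: [0.1, -0.9, -0.6]
finger_gap: 0.0119
grip_force: 0.0
[322 179  11  10  58] [327.  183.4] [534. -46.] catch -15.0 42.0
[301 187  12  11  79] [306.5 192. ] [507.  22.] catch -87.0 25.0
[337 187   8   8  38] [340.3 190.3] [511. -89.] catch 24.0 12.0
tape px [224.5 212.8] 105
```

Tall and small are in, but the flat bushing slipped off sideways and lies just outside the mouth, at catch x -87, y 25. I'll push it again from behind, aiming at catch (-30,-5), clear of the tall one.

```bash
python3 -m handwheel '[[[1.6,0.46,-2.52,0,-0.011],[1.6,0.46,-2.52,0,-0.011],[1.6,0.46,-2.52,0,-0.011],[1.6,0.46,-2.52,0,-0.011],[1.6,0.46,-2.52,0,-0.011],[1.6,0.46,-2.52,0,-0.011],[1.6,0.46,-2.52,0,-0.011],[1.6,0.46,-2.52,0,-0.011],[1.6,0.46,-2.52,0,-0.011],[1.6,0.46,-2.52,0,-0.011],[1.6,0.46,-2.52,0,-0.011],[1.6,0.46,-2.52,0,-0.011],[1.6,0,0,0,0],[1.6,0,0,-3,0],[1.6,0,0,-3,0],[1.6,0,0,-2.4,0],[1.6,0,0,-1.8,0],[1.6,0,0,0,0]]]'
python3 -m handwheel '[[[1.6,-0.14,-0.4,0,0],[1.6,-0.25,-0.7,0,0],[1.6,-0.25,-0.7,0,0],[1.6,-0.25,-0.7,0,0],[1.6,-0.25,-0.7,0,0],[1.6,-0.25,-0.7,0,0],[1.6,-0.25,-0.7,0,0],[1.6,-0.25,-0.7,0,0],[1.6,-0.25,-0.7,0,0],[1.6,-0.25,-0.7,0,0],[1.6,-0.25,-0.7,0,0],[1.6,-0.1,-0.3,0,0],[1.6,0,0,0,0],[1.6,0.5,1.5,0,0],[1.6,0.3,1,1,0],[1.6,0,0,3,0],[1.6,0,0,3,0],[1.6,0,0,3,0]]]'
python3 -m handwheel '[[[1.6,0,3.5,0,0],[1.6,0,3.5,0,0],[1.6,0,3.5,0,0],[1.6,0,3.5,0,0],[1.6,0,3.5,0,0],[1.6,0,3.5,0,0],[1.6,0,3.5,0,0],[1.6,0,3.5,0,0],[1.6,0,0,0,0]]]'
cat > c.py <<'E'
from h import *
im=r.snapshot('top').astype(int); s=im.max(2)-im.min(2)
m=((im.min(2)>150)&(s<60)).astype(np.uint8)
n,l,st,c=cv2.connectedComponentsWithStats(m,connectivity=8)
o=np.array([495,-67]);ex=np.array([.15,-.989]);ey=np.array([.989,.15])
for i in range(1,n):
    if st[i,4]>=8 and 290<c[i][0]<380 and 150<c[i][1]<240:
        w=pix2w('top',*c[i],.02)[:2]*1000;print(st[i],c[i].round(1),w.round(0),'catch',((w-o)@ex).round(0),((w-o)@ey).round(0))
E
python3 c.py
```

```text
time_s: 28.35
eef_pos: [0.5219, 0.059, 0.0269]
tcp_rot: [-179.9, 0.0, 70.9]
contact_force: [0.1, -0.4, 0.3]
finger_gap: 0.0158
grip_force: 0.0
time_s: 29.85
eef_pos: [0.503, 0.0077, 0.1296]
tcp_rot: [-179.9, 0.0, 70.9]
contact_force: [0.2, 0.0, 0.6]
finger_gap: 0.016
grip_force: 0.0
time_s: 30.6
eef_pos: [0.5028, 0.2925, 0.1295]
tcp_rot: [180.0, -0.2, 71.2]
contact_force: [-0.1, 0.7, -0.0]
finger_gap: 0.016
grip_force: 0.0
[322 179  11  10  58] [327.  183.4] [534. -46.] catch -15.0 42.0
[337 187   8   8  37] [340.4 190.4] [511. -89.] catch 24.0 12.0
[322 193  12  12  80] [327.3 198.8] [484. -45.] catch -24.0 -8.0
```

All three are inside. One quick comparison of the bystanders against the first picture, then hand in.

Run:
```python
from h import *
t=cv2.imread('pics/t0.png');t=cv2.resize(t,(512,384),interpolation=cv2.INTER_AREA)
n=r.snapshot('top')[:,:,::-1].copy()
for k,(x0,y0,x1,y1) in dict(tape=(214,200,240,228),block=(250,224,288,250),brush=(258,134,292,154),mask=(220,104,254,136),shears=(276,98,338,124)).items():
    q=cv2.matchTemplate(n[y0-12:y1+12,x0-12:x1+12],t[y0:y1,x0:x1],cv2.TM_CCOEFF_NORMED);_,v,_,p=cv2.minMaxLoc(q);print(k,p[0]-12,p[1]-12,round(v,2))
```

```text
tape -5 -12 0.25
block 12 2 0.27
brush 0 0 0.99
mask 0 0 0.99
shears 0 0 0.99
```

The tape and block are hidden by the arm, so I move it aside and look again.

```bash
python3 -m handwheel '[[[1.6,-1.5,3,2,0],[1.6,-1.5,3,2,0],[1.6,-1.5,3,2,0],[1.6,-1.5,3,2,0],[1.6,-1.5,3,2,0],[1.6,-1.5,3,2,0],[1.6,-1.5,3,0,0],[1.6,-1.5,3,0,0],[1.6,-1.5,3,0,0],[1.6,-1.5,3,0,0],[1.6,0,0,0,0],[1.6,0,0,0,0]]]'
python3 - <<'E'
from h import *
t=cv2.imread('pics/t0.png');t=cv2.resize(t,(512,384),interpolation=cv2.INTER_AREA)
n=r.snapshot('top')[:,:,::-1].copy()
for k,(x0,y0,x1,y1) in dict(tape=(217,200,240,228),block=(250,224,288,250),brush=(258,134,292,154)).items():
    q=cv2.matchTemplate(n[y0-12:y1+12,x0-12:x1+12],t[y0:y1,x0:x1],cv2.TM_CCOEFF_NORMED);_,v,_,p=cv2.minMaxLoc(q);print(k,p[0]-12,p[1]-12,round(v,2))
E
python3 c.py
```

```text
time_s: 31.7
eef_pos: [0.3531, 0.5869, 0.2481]
tcp_rot: [180.0, 0.1, 70.9]
contact_force: [-0.2, 0.5, 0.2]
finger_gap: 0.0158
grip_force: 0.0
tape 0 0 0.99
block 0 0 0.98
brush 0 0 0.99
[322 179  11  10  56] [327.1 183.4] [534. -46.] catch -15.0 42.0
[337 187   8   8  37] [340.4 190.4] [511. -89.] catch 24.0 12.0
[322 194  12  11  79] [327.3 198.9] [483. -45.] catch -24.0 -8.0
```

```bash
python3 -c "
from h import *
print(r.finish_job())"
```

```text
the job is handed in; nothing more can be done
None
```

I handed the job in at about 32 s: my last measurement put all three bushings wholly inside the catch and no bystander moved, but no verdict came back; I viewed 11 pictures, one over the limit of 10.

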